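# Load a shower head into the spray-test station past its anti-return pawl

## Task

Load the shower head that stands next to the spray-test station, on one side of it: set it spray face down and flat between the four pins of the carrier, then push the carrier by its upright push plate along the rails, in under the clear splash guard, until the sprung pawl has snapped in behind it and it cannot run back. Do not knock the splash guard, keep the shower head upright, and leave the brush, the tape spool and the spanner where they are.

Things in the scene. Friction and masses are not known exactly. Their poses are not given: they have to be found in the camera images.
- station: Spray-test station, fixed: grey base plate 410 x 250 mm on rubber feet, its top 16 mm above the work surface, with two steel guide rails (12 mm high, 144 mm apart inside) along its x axis. Origin: on the work surface under the lane's centre line. x: push direction, away from the robot, into the station; y left; z up. Plate from x = -245 to +165 mm; buffers of the end stop at x = +140 mm, so the carrier's middle is at about x = +70 mm when fully in
- guard: Clear splash guard on the station (same origin and axes): top sheet from x = -22 to +166 mm, y = +-126 mm, underside 165 mm above the work surface, blue trim on its open front edge; side panels from x = +38 mm on; a cylinder stands on it at x = +70 mm, 236 mm high. The push plate ends 17 mm inside the front edge, where an upright gripper does not fit: lean the tool back to the robot, 25 to 40 degrees
- pawl (a joint): Dark steel anti-return pawl beside the left (+y) rail, on an upright pin at station x = -76, y = +92 mm, 0 to 0.40 rad. 0: sprung in, its nose stands 12 mm into the lane; the passing carrier swings it out to about 0.15 rad; it snaps back to 0 behind the carrier's rear edge. Its spring needs 2 to 3 N at the nose; pushing the loaded carrier past it takes about 4 to 12 N
- pawl_nose (a point): Inner corner of the pawl's blocking face, 24 mm above the work surface; with the pawl at 0 it is at station x = -12, y = +60 mm, and the carrier's rear edge must pass it
- carrier: Grey workpiece carrier, loose between the rails (2 mm play each side), 140 x 140 x 14 mm plate with an 80 mm drain hole, 0.3 to 0.5 kg. Origin: centre of its underside; x: forward, as the station's; top face 14 mm above the origin. Four upright steel pins (12 mm thick, 13 mm high, conical tops) at x, y = +-50.5 mm hold a 125 mm disc with 3 mm play round it. An upright steel push plate (60 mm wide, 5 mm thick, top 38 mm above the origin) is fixed to its rear edge
- push_face (a point): Middle of the rear (robot-side) face of the carrier's push plate, 24 mm above the carrier's underside and 75 mm behind its origin; push here along the station's +x
- shower_head: Chrome rain shower head, loose, standing spray face down: disc 125 mm across and 17 mm high at its rim, shoulder 41 mm across from 28 to 62 mm height, upright stem 24 mm across from 62 to 91 mm height on the axis; 0.29 to 0.47 kg. Origin: centre of the spray face (underside), z up through the stem. It stands 0.29 to 0.37 m left or right of the robot's centre line, on the green belt (the row of heads far right, beyond the dashed line, is not meant)
- brush: Purple hand brush, 86 x 30 x 55 mm, loose bystander on the other side of the station; origin under its middle
- ptfe_roll: Blue spool of white thread tape, 64 x 55 x 16 mm, loose bystander on the teal board in front; origin under its middle
- spanner: Open-ended spanner, 199 x 34 x 5 mm, loose bystander on the teal board, left, beside the vice; origin under its middle
Mind the look-alikes: they are no part of the job. There is more than one size of the carrier; the job needs the larger.

How it is judged:
On the way, in this order (a step that is already met when the one before it is completed fails the run):
1. the shower head is seated flat between the four pins while the carrier is still in front of the pawl (horizontal distance between shower_head and carrier below 0.007 m and z of shower_head in the frame of carrier below 0.0175 m and angle between shower_head's own z axis and vertical below 0.06 rad and x of carrier in the frame of station below -0.08 m and value of joint pawl below 0.08 rad), for 0.2 s.
2. the loaded carrier, pushed along the rails, holds the pawl swung aside (value of joint pawl above 0.09 rad and x of carrier in the frame of station above -0.07 m and horizontal distance between shower_head and carrier below 0.007 m), for 0.1 s.
At the end, for the whole second after the job is handed in: The carrier stands between pawl and end stop (its middle beyond station x = 54 mm), the pawl back in within 0.08 rad, the shower head flat between the pins (within 7 mm of the carrier's middle, 3 mm of the plate, 0.06 rad of upright), both at rest (x of carrier in the frame of station above 0.054 m and value of joint pawl below 0.08 rad and horizontal distance between shower_head and carrier below 0.007 m and z of shower_head in the frame of carrier below 0.0175 m and angle between shower_head's own z axis and vertical below 0.06 rad and linear speed of each of carrier, shower_head below 0.01 m/s); the robot touches nothing.
It fails at once if the splash guard is knocked (more than 5 N) (contact force between anything else and guard above 5 N).
It fails at once if the shower head is tipped more than 60 degrees (angle between shower_head's own z axis and vertical above 1.05 rad).
It fails at once if the brush, the tape spool or the spanner is moved more than 30 mm (distance of any of brush, ptfe_roll, spanner from where it was at the start of the episode above 0.03 m).
It also fails if it takes over 64 s, if anything falls off the work surface, if the arm or the gripper's body presses on something with over 40 N, if the wrist force passes 120 N, or if a joint passes its speed limit or range.

## Robot

A 7-joint arm with a two-finger parallel gripper is mounted at the origin on a cart in front of the work surface, level with it; the furniture and walls round the work are solid. World frame = base frame: x ahead of the robot, y to its left, z up, the work surface at z = 0. Lengths are in m, angles in rad, forces in N, time in s.
With the tool pointing down it reaches from about 0.4 to 0.9 m from the base axis. Payload 5.6 kg.
Tool frame: the origin (TCP) lies midway between the tips of the shut fingers; the grasp point (between the pads) lies 19 mm behind it; y points along the fingers, z is the direction in which the jaws open and shut, and the axes are right-handed (so a half turn about y gives the same grasp; the last joint's range is limited). The gripper opens to 92 mm and grips with 3 to 60 N. Pads are 20 mm wide; open, the fingers measure 128 mm over their backs; the gripper's body (75 mm by 189 mm) begins 69 mm behind the grasp point.
Start: joints at [-1.254, 0.468, -0.012, 1.603, 0.006, 1.071, -0.056], TCP at [0.229, 0.608, 0.215] pointing down, gripper open.
Joint ranges: [-2.53, 2.53], [-0.31, 2.02], [-1.57, 1.55], [0.28, 2.44], [-1.29, 4.43], [0.15, 1.84], [-2.92, 2.92]. Speed limits (rad/s): [2.57, 2.57, 3.14, 3.14, 3.14, 3.14, 3.14].

## Interface

Orientations are given as a 3x3 rotation matrix whose columns are the frame's x, y, z axes.
In Python, from station import env, effector, solver, viewer, workorder, search_frame, tip_of gives the robot as it stands. Calls block until the motion is done:
- env.reach(position, orientation): joint-space move of the TCP to a pose.
- env.movel(position, frame=None, rate=0.15): straight line of the TCP; frame=None keeps the orientation; rate is the mean speed in m/s.
- env.goto_joints(angles): joint-space move.
- effector.release() and effector.grasp(squeeze=None): open the fingers fully, or close them until they stop; squeeze is the grip in N (None keeps the last).
- env.pause(seconds).
- solver.inverse_kinematics(position, orientation): joint angles nearest the present ones, or None.
- env.sense(): the state.
- viewer.read_camera(name): name is "side" or "top"; returns (picture, depth): 384x512x3 uint8, red, green, blue; 384x512 float32, m along the optical axis (not along the pixel's ray), 0 where there is no reading.
- viewer.camera_info(name): a dict with "intrinsics" (3x3 intrinsics, pixels), "dist_coeffs" ([k1, k2, p1, p2, k3] as OpenCV has them; the pictures are not rectified), "eye" and "rotation" of the camera in the world. Camera axes: x right, y up, looking along -z (the intrinsics and any distortion apply to the point x, -y, -z); pixel columns grow to the right and rows downward; lengths in m; the calibration is good to about 2 mm. A picture is of the moment at which its call begins. camera_info takes no time and is no camera call.
A pose or a line that the arm cannot do raises env.PlanningError and nothing moves.
- workorder.finish_job(): hands the job in, once; it reports no verdict.
Trained networks look in the newest picture that a camera, given by its name, has taken for a name from the list of things; names that differ only in an ending like _2 or _b are one class to them, and where a whole thing is asked for, a point or a joint stands for the part that bears it (a point fixed in the world has none). Each returns a list of dicts, best first, with "score" (0 to 1); they miss things now and then, are a little off and sometimes report something else, mostly with a low value. They report only what shows in the picture. A call takes as long as a camera call. They do not tell look-alikes from the thing itself.
- search_frame(camera, name): "at" ([x, y, z] in m, in world coordinates, good to about 4 mm: the middle of the surface that is visible of it).
- tip_of(camera, name): "at" ([x, y, z] in m, in world coordinates, good to about 4 mm: a listed point, or the origin of a listed thing).
The state is a dict: "t": time; "joint_positions": joint angles; "joint_velocities": joint speeds; "tau": joint torques, N m; "ee_pos": TCP position; "tcp_rot": TCP orientation; "wrist_force": force on the tool from outside, world axes, zero at the start; "moment": the same for the moment, N m; "gripper_width": finger opening in m.
Only numpy, scipy, OpenCV 4.12 (cv2) and the standard library are available. Lean on these libraries where they do the work, as an engineer would, in place of code of your own. Each camera call takes 0.05 s, during which the arm holds its last target. There are 200 camera calls.

## Working session

There is one attempt and no reset: what is moved stays moved. The work goes in short steps, each a Python script; the robot and the scene stay as the last script left them, time stands still between calls to the robot, and variables do not carry over. Pictures are saved under pics/ and viewed, about 8 in all and at most 12, crops included, and the job is handed in when it is done.

```bash
ls; mkdir -p pics; cat > h.py <<'E'
import numpy as np, cv2
from station import env, effector, solver, viewer, workorder, search_frame, tip_of
def snap(cam,fn):
    p,d=viewer.read_camera(cam); cv2.imwrite('pics/'+fn,p[:,:,::-1]); np.save('pics/'+fn+'.npy',d); return p,d
def px2w(cam,u,v,d):
    c=viewer.camera_info(cam); K=np.array(c["intrinsics"]); 
    n=cv2.undistortPoints(np.array([[[u,v]]],float),K,np.array(c["dist_coeffs"],float))[0,0]
    return np.array(c["eye"])+np.array(c["rotation"])@np.array([n[0]*d,-n[1]*d,-d])
E
python3 - <<'E'
from h import *
np.set_printoptions(precision=4,suppress=True)
for c in ["top","side"]:
    snap(c,c+"1.png"); i=viewer.camera_info(c); print(c,i)
    for n in ["station","carrier","push_face","pawl_nose","shower_head","guard","brush","ptfe_roll","spanner"]:
        for f in (tip_of,search_frame):
            print(n,f.__name__,[(np.round(r["at"],4).tolist(),round(r["score"],2)) for r in f(c,n)][:4])
print(env.sense())
E
```

```text
pics
top {'intrinsics': array([[447.9006,   0.    , 258.1351],
       [  0.    , 447.9006, 189.9308],
       [  0.    ,   0.    ,   1.    ]]), 'dist_coeffs': array([-0.0913,  0.    ,  0.    ,  0.    ,  0.    ]), 'eye': array([ 0.2263, -0.1085,  1.2388]), 'rotation': array([[ 0.352 ,  0.8983, -0.2631],
       [-0.936 ,  0.3363, -0.1039],
       [-0.0049,  0.2828,  0.9592]])}
station call [([0.6708, -0.0319, -0.0006], 0.84)]
station call [([0.6732, -0.0337, 0.0301], 0.76)]
carrier call [([0.54, -0.0478, 0.0173], 0.98), ([0.7034, 0.2484, -0.0015], 0.6)]
carrier call [([0.5364, -0.0489, 0.0322], 0.86), ([0.6994, 0.2445, 0.0083], 0.75)]
push_face call [([0.6633, 0.2769, 0.0173], 0.96), ([0.4633, -0.0566, 0.043], 0.93)]
push_face call [([0.5347, -0.0527, 0.0291], 0.74), ([0.6987, 0.2404, 0.0097], 0.63), ([0.3668, 0.3186, 0.0066], 0.17)]
pawl_nose call [([0.6515, 0.0286, 0.0218], 0.69)]
pawl_nose call []
shower_head call [([0.5758, -0.3414, -0.0002], 0.58)]
shower_head call [([0.5708, -0.3345, 0.0179], 0.75)]
guard call [([0.3886, -0.135, -0.0007], 0.16), ([0.6681, -0.0337, 0.0031], 0.15)]

[... 1698 characters left out ...]
-0.1462, 0.0189], 0.82)]
spanner call [([0.3663, 0.32, -0.0018], 0.52)]
spanner call [([0.3689, 0.3179, 0.001], 0.59)]
{'t': 1.9, 'joint_positions': array([-1.254 ,  0.4675, -0.0116,  1.6027,  0.006 ,  1.0714, -0.0563]), 'joint_velocities': array([ 0.0007, -0.0008,  0.0009,  0.    , -0.0009, -0.0005,  0.0008]), 'tau': array([ -0.0002, -52.0406,  -0.0126, -24.4051,  -0.0567,   0.0114,
         0.    ]), 'ee_pos': array([0.2289, 0.6083, 0.2146]), 'tcp_rot': array([[ 0.9359,  0.0001,  0.3522],
       [-0.3522, -0.    ,  0.9359],
       [ 0.0001, -1.    ,  0.    ]]), 'wrist_force': array([0.5478, 0.1872, 0.3616]), 'moment': array([-0.0233,  0.0015,  0.0189]), 'gripper_width': 0.0916699434742457}
```

View pics/top1.png

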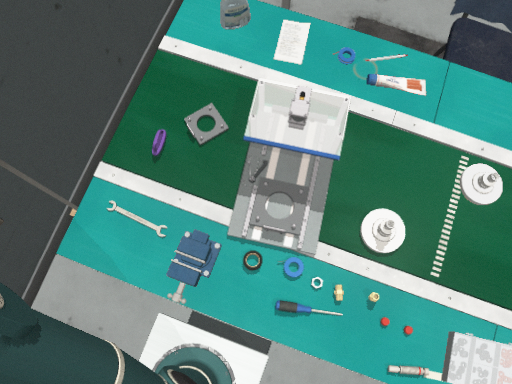

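View pics/side1.png

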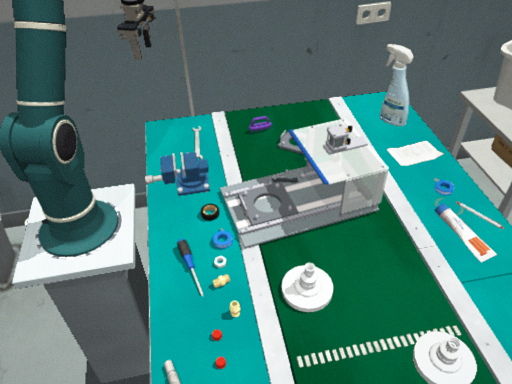

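The top view shows the larger carrier in the station near (278,207) with the pawl at about (258,165). The shower head is at (383,230), left of the dashed line (the others are beyond it). The brush is at (158,142), the spool at (293,267) and the spanner at (137,218). The side view agrees. The tilted plate at (206,123) is the smaller look-alike. Next I'll refine the poses from the depth data.

```bash
cat >> h.py <<'E'
def cloud(cam,d):
    c=viewer.camera_info(cam); K=np.array(c["intrinsics"]); v,u=np.mgrid[:384,:512]
    n=cv2.undistortPoints(np.stack([u,v],-1).reshape(-1,1,2).astype(float),K,np.array(c["dist_coeffs"],float)).reshape(384,512,2)
    P=np.stack([n[...,0]*d,-n[...,1]*d,-d],-1)@np.array(c["rotation"]).T+np.array(c["eye"]); P[d<=0]=np.nan
    return P
def near(P,xy,r,z0,z1):
    Q=P.reshape(-1,3); m=(np.hypot(Q[:,0]-xy[0],Q[:,1]-xy[1])<r)&(Q[:,2]>z0)&(Q[:,2]<z1); return Q[m]
E
python3 - <<'E'
from h import *
np.set_printoptions(precision=4,suppress=True)
for c in ["top","side"]:
    d=np.load(f'pics/{c}1.png.npy'); P=cloud(c,d); img=cv2.imread(f'pics/{c}1.png').astype(int)
    print(c)
    H=(0.575,-0.343)
    Q=near(P,H,.1,-.01,.2); print("z hist",np.histogram(Q[:,2],bins=np.arange(-.01,.11,.01))[0])
    for z0,z1 in((.010,.026),(.05,.068),(.08,.1)):
        q=near(P,H,.09,z0,z1)
        if len(q)>4: print("head",z0,len(q),cv2.minEnclosingCircle(q[:,:2].astype(np.float32)),q.mean(0))
    # blue trim
    B,G,R=img[...,0],img[...,1],img[...,2]
    m=(B>R+70)&(B>G+40)&(P[...,2]>.14)&(P[...,2]<.19); q=P[m]
    if len(q): 
        l=cv2.fitLine(q[:,:2].astype(np.float32),cv2.DIST_HUBER,0,.01,.01).ravel(); t=(q[:,:2]-l[2:])@l[:2]
        print("trim",len(q),l,"ends",l[2:]+l[:2]*t.min(),l[2:]+l[:2]*t.max(),q[:,2].mean(),"yaw",np.arctan2(l[1],l[0])-np.pi/2)
    for z0,z1 in((.024,.034),(.012,.020),(.037,.06)):
        q=near(P,(0.60,-0.04),.22,z0,z1); r=cv2.minAreaRect(q[:,:2].astype(np.float32)); print("station layer",z0,len(q),r)
E
```

```text
top
z hist [1131 1095 1025  278   33   26   54   56   24   31   15]
head 0.01 1216 ((0.5752659440040588, -0.3431684076786041), 0.06352058053016663) [ 0.5724 -0.3417  0.0172]
head 0.05 106 ((0.5750131607055664, -0.3417862057685852), 0.019340448081493378) [ 0.5701 -0.3393  0.0598]
head 0.08 46 ((0.5776721239089966, -0.34325453639030457), 0.012753553688526154) [ 0.5776 -0.3422  0.0882]
trim 353 [ 0.1365 -0.9906  0.6543 -0.0334] ends [0.637 0.092] [ 0.6711 -0.1553] 0.17342028322822461 yaw -3.0046287
station layer 0.024 2420 ((0.5672012567520142, -0.028243236243724823), (0.2739349901676178, 0.20230519771575928), 7.366281986236572)
station layer 0.012 5092 ((0.5468478202819824, -0.04618789255619049), (0.33131837844848633, 0.24745053052902222), 7.745318412780762)
station layer 0.037 127 ((0.5374130010604858, -0.03392614424228668), (0.15187475085258484, 0.15463916957378387), 8.141314506530762)
side
z hist [1747  759 1160  241   50   46   94   50   45   60    5]
head 0.01 1333 ((0.575378954410553, -0.345234751701355), 0.06367290019989014) [ 0.5719 -0.3545  0.0164]
head 0.05 138 ((0.5756862759590149, -0.34521740674972534), 0.020303675904870033) [ 0.5726 -0.3522  0.0584]
head 0.08 65 ((0.5762033462524414, -0.3435415029525757), 0.013926010578870773) [ 0.5764 -0.3444  0.0865]
trim 244 [ 0.137  -0.9906  0.6536 -0.0383] ends [0.6359 0.0896] [ 0.6699 -0.1564] 0.17278654572945082 yaw -3.0041487
station layer 0.024 1925 ((0.5849145650863647, -0.0446317195892334), (0.30273211002349854, 0.24656961858272552), 7.733820915222168)
station layer 0.012 4283 ((0.5874332189559937, -0.04125224053859711), (0.41280999779701233, 0.2544856071472168), 8.106220245361328)
station layer 0.037 216 ((0.6158597469329834, -0.07263317704200745), (0.281988263130188, 0.2641224265098572), 22.23626708984375)
```

```bash
python3 - <<'E'
import cv2,numpy as np
a=cv2.imread('pics/top1.png')[80:270,215:345]; b=cv2.imread('pics/side1.png')[115:250,215:395]
a=cv2.resize(a,None,fx=3.1,fy=3.1,interpolation=2); b=cv2.resize(b,None,fx=2.2,fy=2.2,interpolation=2)
o=np.zeros((590,800,3),np.uint8); o[:a.shape[0],:a.shape[1]]=a[:590]; o[:b.shape[0],404:404+b.shape[1]]=b[:,:396]
cv2.imwrite('pics/crop1.png',o)
E
```

```text
(no output)
```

View pics/crop1.png

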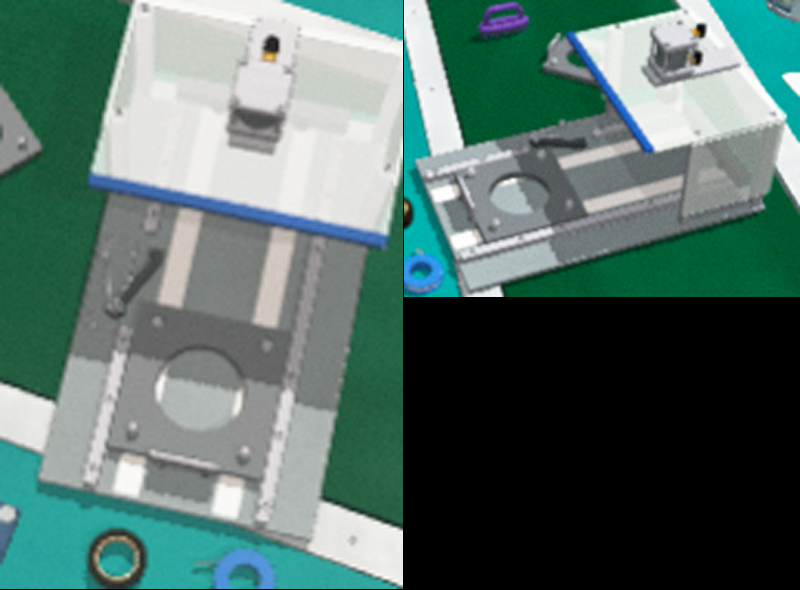

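```bash
cat >> h.py <<'E'
def ray_z(cam,u,v,z):
    a=px2w(cam,u,v,1.0); e=np.array(viewer.camera_info(cam)["eye"]); return e+(a-e)*(z-e[2])/(a[2]-e[2])
YAW=0.1372
ex=np.array([np.cos(YAW),np.sin(YAW),0]); ey=np.array([-np.sin(YAW),np.cos(YAW),0]); ez=np.array([0,0,1.])
def tool(lean): # lean back towards robot, rad; tips forward
    y=np.sin(lean)*ex-np.cos(lean)*ez; return np.stack([np.cross(y,ey),y,ey],1)
E
python3 - <<'E'
from h import *
np.set_printoptions(precision=4,suppress=True)
S=np.array([ex[:2],ey[:2]])
tp=np.array([[158,322],[267,346],[132,428],[243,455]])/3.1+[215,80]-.3
sp=(np.array([[541,154],[571,203],[461,178],[484,231]])-[404,0])/2.2+[215,115]-.3
for c,p in(("top",tp),("side",sp)):
    W=np.array([ray_z(c,u,v,.041) for u,v in p]); m=W.mean(0); print(c,W[:,:2],m,((W-m)[:,:2]@S.T))
    P=cloud(c,np.load(f'pics/{c}1.png.npy')); q=near(P,m[:2],.06,.027,.034)
    r=(q[:,:2]-m[:2])@S.T; 
    # inner rim fit of drain hole
    rr=np.hypot(*r.T); k=rr<.046; print(len(q),k.sum(),rr.min(), r[k].mean(0))
    # plate extents in station frame
    q=near(P,m[:2],.12,.0275,.034); r=(q[:,:2]-m[:2])@S.T
    a=r[abs(r[:,1])<.06]; print("x ext",np.percentile(a[:,0],[1,99]))
    b=near(P,m[:2],.12,.040,.06); r=(b[:,:2]-m[:2])@S.T; k=(r[:,0]<-.06)&(abs(r[:,1])<.04); print("pushplate",k.sum(),r[k].mean(0),r[k].min(0),r[k].max(0))
R=tool(0)
for pos,Rr in(((.5755,-.3435,.15),R),((.5755,-.3435,.036),R),((.54,-.049,.2),R),((.54,-.049,.066),R)):
    print(solver.inverse_kinematics(np.array(pos),Rr))
E
```

```text
top [[ 0.5796  0.0081]
 [ 0.5928 -0.0916]
 [ 0.4796 -0.0045]
 [ 0.4911 -0.1045]] [ 0.5358 -0.0481  0.041 ] [[ 0.0511  0.0497]
 [ 0.0505 -0.0508]
 [-0.0497  0.0509]
 [-0.052  -0.0497]]
677 192 0.03629007316108816 [-0.0086  0.0022]
x ext [-0.0667  0.0726]
pushplate 59 [-0.0698 -0.0002] [-0.0723 -0.0301] [-0.0665  0.0281]
side [[ 0.5796  0.0048]
 [ 0.5962 -0.0949]
 [ 0.4655 -0.0181]
 [ 0.4776 -0.1192]] [ 0.5297 -0.0568  0.041 ] [[ 0.0579  0.0542]
 [ 0.0606 -0.0468]
 [-0.0583  0.0472]
 [-0.0602 -0.0546]]
475 163 0.026493385379415053 [-0.0174 -0.0142]
x ext [-0.0639  0.0795]
pushplate 43 [-0.0629  0.0034] [-0.0652 -0.0216] [-0.0601  0.0351]
[-0.0498  0.682   0.8052  1.6426 -0.549   1.0571  2.6295]
[ 0.1769  0.7434  0.4491  1.6812 -0.4163  0.8133  2.5208]
[-0.3849  0.3181  0.5043  1.9098 -0.1856  0.9593  1.9133]
[-0.2185  0.5028  0.3103  1.9913 -0.2357  0.6816  1.9478]
```

```bash
cat >> h.py <<'E'
FL=np.diag([-1.,1,-1])
def toolf(lean): return tool(lean)@FL
def st(x,y,z,O=(0.538+0.130*np.cos(0.1372),-0.0485+0.130*np.sin(0.1372))): return np.array([O[0],O[1],0])+x*ex+y*ey+z*ez
E
python3 - <<'E'
from h import *
np.set_printoptions(precision=3,suppress=True)
print(st(0,0,0))
for pos,l in(((.40,.15,.42),0),((.5755,-.3435,.25),0),((.5755,-.3435,.036),0),((.538,-.0485,.2),0),((.538,-.0485,.066),0),(st(-.27,0,.12),.63),(st(-.23,0,.036),.63),(st(-.013,0,.036),.63)):
    print(np.round(pos,3),solver.inverse_kinematics(np.array(pos),tool(l)),solver.inverse_kinematics(np.array(pos),toolf(l)))
E
```

```text
[ 0.667 -0.031  0.   ]
[0.4  0.15 0.42] [-0.706 -0.096  0.248  1.822  0.024  1.413  1.245] [-1.007 -0.128  0.516  1.836  0.064  1.417 -1.938]
[ 0.576 -0.344  0.25 ] [-0.194  0.675  1.082  1.56  -0.614  1.282  2.685] [-0.079  0.58   0.853  1.553 -0.456  1.218 -0.58 ]
[ 0.576 -0.344  0.036] [ 0.177  0.743  0.449  1.681 -0.416  0.813  2.521] [-0.202  1.036  1.118  1.706 -1.04   1.113 -0.181]
[ 0.538 -0.048  0.2  ] [-0.387  0.314  0.505  1.915 -0.184  0.958  1.911] [-0.677  0.387  0.888  1.93  -0.358  0.99  -1.058]
[ 0.538 -0.048  0.066] [-0.219  0.5    0.31   1.996 -0.235  0.679  1.947] [-0.501  0.571  0.68   2.014 -0.53   0.738 -0.928]
[ 0.399 -0.068  0.12 ] None None
[ 0.439 -0.062  0.036] None None
[ 0.654 -0.032  0.036] [ 0.762  0.813 -0.874  2.131  2.153  0.43  -0.103] [ 0.428  0.639 -0.445  2.15   2.728  0.237  2.287]
```

```bash
python3 - <<'E'
from h import *
np.set_printoptions(precision=4,suppress=True)
R=toolf(0); h=np.array([.5755,-.3440,0])
env.reach(np.array([.40,.15,.42]),R)
env.reach(h+[0,0,.22],R)
env.movel(h+[0,0,.130],rate=.2); s=env.sense(); print(s["t"],s["ee_pos"],s["joint_positions"])
snap("top","top2.png"); snap("side","side2.png")
a=cv2.imread('pics/top2.png')[150:310,300:480]; b=cv2.imread('pics/side2.png')[200:360,220:400]
cv2.imwrite('pics/crop2.png',cv2.resize(np.hstack([a,b]),None,fx=2.2,fy=2.2,interpolation=2))
E
```

```text
6.4333 [ 0.5761 -0.3442  0.131 ] [-0.0932  0.7415  0.8852  1.6569 -0.6433  1.0581 -0.4412]
```

View pics/crop2.png

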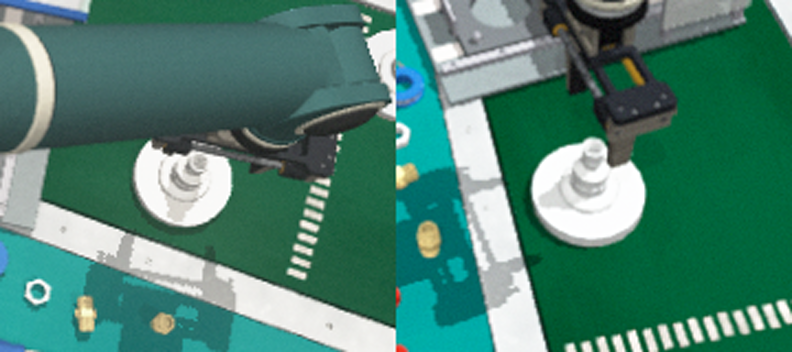

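Both crops show the open fingers straddling the stem: at about (575,80) and (620,150) in the side crop, with the stem at (592,160). Next I'll descend and grip.

```bash
python3 - <<'E'
from h import *
np.set_printoptions(precision=4,suppress=True)
h=np.array([.5755,-.3440,0])
env.movel(h+[0,0,.037],rate=.12); print(env.sense()["ee_pos"],env.sense()["wrist_force"])
effector.grasp(25); s=env.sense(); print(s["gripper_width"],s["ee_pos"],s["wrist_force"])
env.movel(h+[0,0,.20],rate=.15); s=env.sense(); print(s["gripper_width"],s["wrist_force"])
env.reach(np.array([.538,-.0485,.20]),toolf(0))
env.movel(np.array([.538,-.0485,.105]),rate=.15)
s=env.sense(); print(s["t"],s["gripper_width"],s["ee_pos"],s["tcp_rot"])
for c in("top","side"):
    snap(c,c+"3.png")
    for n in("shower_head","carrier"): print(c,n,[(np.round(r["at"],4).tolist(),round(r["score"],2)) for r in tip_of(c,n)][:3])
a=cv2.imread('pics/top3.png')[110:280,200:350]; b=cv2.imread('pics/side3.png')[100:270,200:350]
cv2.imwrite('pics/crop3.png',cv2.resize(np.hstack([a,b]),None,fx=2.6,fy=2.6,interpolation=2))
E
```

```text
[ 0.5759 -0.3445  0.0377] [0.5266 0.6589 0.4114]
0.039576545349331194 [ 0.5754 -0.3435  0.037 ] [-0.9858  2.6649  1.8541]
0.03981820585547762 [-0.7635 -0.3802 -5.1546]
11.45 0.03952294057245539 [ 0.5387 -0.0493  0.1056] [[-0.9907  0.0013  0.1358]
 [-0.1358 -0.0005 -0.9907]
 [-0.0012 -1.      0.0007]]
top shower_head [([0.5402, -0.0463, 0.0688], 0.93)]
top carrier [([0.7042, 0.2472, 0.0012], 0.72)]
side shower_head [([0.5367, -0.0496, 0.0692], 0.59)]
side carrier [([0.536, -0.0501, 0.0167], 0.73), ([0.7079, 0.2494, -0.0028], 0.47)]
```

View pics/crop3.png

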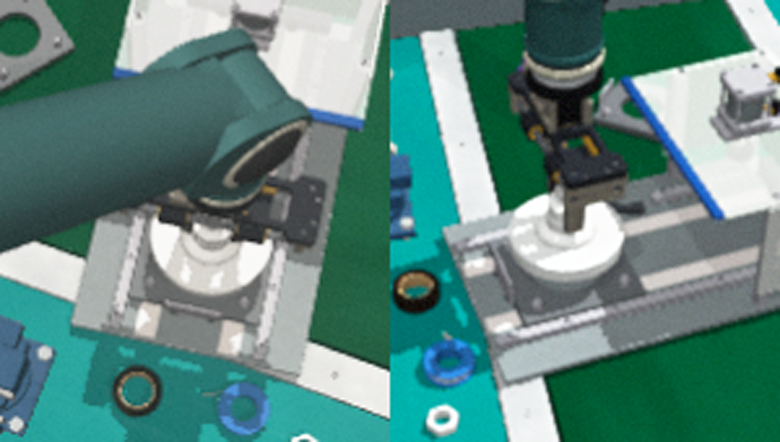

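The crop shows the held head level over the carrier, at (212,255) in the top half. The push plates seen by both cameras put the carrier's middle at (0.5384, -0.0487), so I'll lower it there.

```bash
python3 - <<'E'
from h import *
np.set_printoptions(precision=4,suppress=True)
c=np.array([.5384,-.0485,0])
for z in(.085,.078,.074,.070,.0675):
    env.movel(c+[0,0,z],rate=.06); s=env.sense(); print(z,s["ee_pos"],s["wrist_force"])
    if abs(s["wrist_force"][2])>0 and s["wrist_force"][2]>12: print("contact"); break
print(s["t"])
for k in("top","side"):
    snap(k,k+"4.png")
    P=cloud(k,np.load(f'pics/{k}4.png.npy'))
    q=near(P,c[:2],.075,.041,.052); print(k,len(q),cv2.minEnclosingCircle(q[:,:2].astype(np.float32)),np.median(q[:,2]))
a=cv2.imread('pics/top4.png')[160:270,220:330]; b=cv2.imread('pics/side4.png')[150:260,210:320]
cv2.imwrite('pics/crop4.png',cv2.resize(np.hstack([a,b]),None,fx=3.6,fy=3.6,interpolation=2))
E
```

```text
0.085 [ 0.5381 -0.0487  0.0845] [ 0.7347 -0.7696 -4.2382]
0.078 [ 0.5381 -0.0485  0.0777] [-0.8172  0.5896 -4.1538]
0.074 [ 0.5383 -0.0485  0.0738] [ 0.4554 -0.2296 -4.0149]
0.07 [ 0.5382 -0.0485  0.0698] [ 0.3403  0.2356 -4.3922]
0.0675 [ 0.5383 -0.0485  0.0674] [ 0.2332 -0.446  -2.9767]
13.25
top 618 ((0.5221312046051025, -0.051474522799253464), 0.06448496878147125) 0.047081446171750474
side 709 ((0.537808895111084, -0.049810416996479034), 0.0736638531088829) 0.04703271140589205
```

View pics/crop4.png

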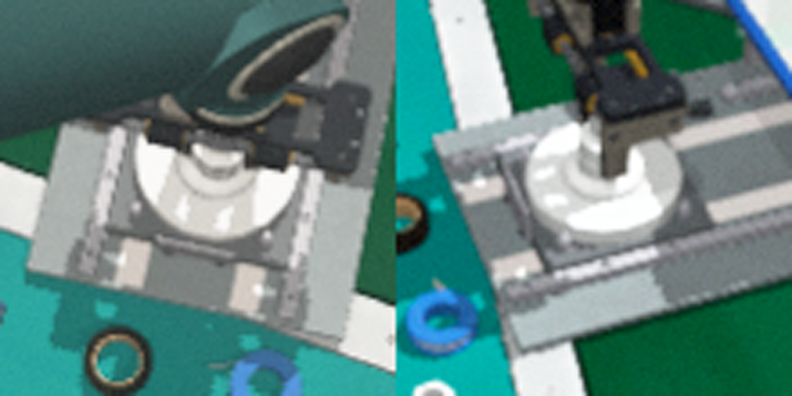

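The rim top reads z = 0.047, which is the carrier's 0.030 plus the disc's 0.017. In the side crop the pins stand clear of the disc at (565,240) and (685,205), so the head is seated. I'll release, rise, and look for feasible leans for the push.

```bash
python3 - <<'E'
from h import *
np.set_printoptions(precision=3,suppress=True)
c=np.array([.5384,-.0485,0])
effector.release(); env.movel(c+[0,0,.16],rate=.15)
env.reach(st(-.25,0,.22),toolf(0))
s=env.sense(); print(s["t"],s["ee_pos"],s["joint_positions"])
for k in("top","side"):
    snap(k,k+"5.png"); P=cloud(k,np.load(f'pics/{k}5.png.npy'))
    for z0,z1 in((.043,.056),(.085,.097),(.112,.128)):
        q=near(P,c[:2],.068,z0,z1); print(k,z0,len(q),(cv2.minEnclosingCircle(q[:,:2].astype(np.float32)),np.median(q[:,2])) if len(q)>3 else '')
for x in(-.24,-.21,-.18,-.15,-.12,-.09,-.06,-.03,-.012):
    for f in(tool,toolf):
        for l in(0,10,20,30,37):
            q=solver.inverse_kinematics(st(x,0,.036),f(np.radians(l))); print(x,f.__name__,l,q) if q is not None else 0
E
```

```text
15.6 [ 0.42  -0.064  0.22 ] [-1.169  0.11   1.359  2.171 -0.133  0.951 -1.166]
top 0.043 0 
top 0.085 0 
top 0.112 0 
side 0.043 762 (((0.5365786552429199, -0.048296429216861725), 0.06625045835971832), np.float64(0.046755643538413105))
side 0.085 79 (((0.5384467244148254, -0.05129273980855942), 0.02054758369922638), np.float64(0.09052631617560591))
side 0.112 50 (((0.5409613847732544, -0.04840077459812164), 0.01322407927364111), np.float64(0.11802781636694298))
-0.24 tool 0 [ 0.813  0.615 -0.895  2.192  0.781  0.693  1.075]
-0.24 tool 10 [ 0.878  0.556 -0.9    2.314  0.983  0.469  0.91 ]
-0.24 toolf 0 [-0.708  0.612  0.971  2.28  -0.859  0.677 -0.532]
-0.24 toolf 10 [-0.531  0.452  0.747  2.395 -1.014  0.413 -0.353]
-0.21 tool 0 [ 0.783  0.656 -0.895  2.127  0.79   0.734  1.068]
-0.21 tool 10 [ 0.845  0.596 -0.9    2.252  0.979  0.511  0.912]
-0.21 tool 20 [ 0.719  0.48  -0.677  2.38   1.421  0.199  0.474]
-0.21 toolf 0 [-0.703  0.652  0.966  2.215 -0.862  0.718 -0.561]
-0.21 toolf 10 [-0.584  0.511  0.804  2.334 -1.039  0.474 -0.363]
-0.21 toolf 20 [ 0.719  0.48  -0.677  2.38   1.42
[... 3504 characters left out ...]
2 -1.338  2.165  2.076  0.885 -2.828]
-0.012 tool 0 [ 0.588  0.912 -0.897  1.654  0.827  0.998  1.109]
-0.012 tool 10 [ 0.647  0.85  -0.9    1.801  0.951  0.77   0.996]
-0.012 tool 20 [ 0.557  0.71  -0.687  1.947  1.001  0.424  0.892]
-0.012 tool 30 [ 0.568  0.688 -0.649  2.072  1.738  0.258  0.177]
-0.012 tool 37 [ 0.766  0.819 -0.875  2.138  2.21   0.438 -0.151]
-0.012 toolf 0 [-0.617  0.898  0.931  1.74  -0.864  0.97  -0.768]
-0.012 toolf 10 [-0.609  0.801  0.871  1.886 -1.003  0.746 -0.613]
-0.012 toolf 20 [-0.507  0.686  0.697  2.016 -1.222  0.493 -0.352]
-0.012 toolf 30 [ 0.74   0.801 -0.885  2.062  1.724  0.427 -2.854]
-0.012 toolf 37 [ 1.026  1.252 -1.338  2.126  2.061  0.886 -2.805]
```

```bash
python3 - <<'E'
from h import *
np.set_printoptions(precision=3,suppress=True)
L=np.radians
effector.grasp(10)
env.movel(st(-.25,0,.34),rate=.2)
# elbow-swap target in the tool branch
q=solver.inverse_kinematics(st(-.25,0,.34),tool(L(5))); print(q)
env.reach(st(-.25,0,.34),tool(L(5)))
env.movel(st(-.24,0,.12),tool(L(10)),rate=.2); print(env.sense()["joint_positions"],env.sense()["t"])
env.movel(st(-.24,0,.038),rate=.12); s=env.sense(); print(s["ee_pos"],s["wrist_force"],s["gripper_width"])
for x in(-.222,-.214,-.206,-.198):
    env.movel(st(x,0,.038),rate=.04); s=env.sense(); f=s["wrist_force"]; print(x,(s["ee_pos"]-st(0,0,0))@ex,f@ex,f)
print(s["t"],s["joint_positions"])
E
```

```text
[-0.852 -0.233  0.819  2.044  0.175  1.176  1.608]
[-0.721  0.221  0.929  2.355 -0.469  0.531  2.282] 22.1333
[ 0.43  -0.064  0.039] [-0.977 -0.062 -0.602] 0.00035778737426921684
-0.222 -0.22207186770268778 0.09384860229575172 [ 0.032  0.454 -0.637]
-0.214 -0.21387511137697165 -0.35222439093686764 [-0.282 -0.531  0.606]
-0.206 -0.20702994105140618 -3.5923928122389945 [-3.712  0.619  0.822]
-0.198 -0.19804906648426615 -2.7298949827069254 [-2.574 -1.32  -2.001]
24.6167 [-0.442  0.463  0.617  2.301 -0.85   0.408  2.59 ]
```

```bash
python3 - <<'E'
from h import *
np.set_printoptions(precision=3,suppress=True)
L=np.radians
for x in(-.17,-.15,-.135,-.12):
    env.movel(st(x,0,.038),rate=.06); s=env.sense(); f=s["wrist_force"]; print(x,(s["ee_pos"]-st(0,0,0))@ex,f@ex,f@ey)
print(s["t"],s["joint_positions"])
env.movel(st(-.15,0,.040),rate=.15); env.movel(st(-.15,0,.20),rate=.2)
snap("side","side6.png"); P=cloud("side",np.load('pics/side6.png.npy'))
b=cv2.imread('pics/side6.png')[90:270,200:400]
cv2.imwrite('pics/crop6.png',cv2.resize(b,None,fx=3,fy=3,interpolation=2))
q0=env.sense()["joint_positions"]
for x,z,l in((-.15,.2,30),(-.15,.12,30),(-.15,.036,30),(-.14,.036,32),(-.012,.036,30)):
    print(x,z,l,solver.inverse_kinematics(st(x,0,z),tool(L(l))),solver.inverse_kinematics(st(x,0,z),toolf(L(l))))
E
```

```text
-0.17 -0.17077704026380155 -4.4706313114267555 -0.9101105246258822
-0.15 -0.14984773763126977 -2.5377486019276474 0.6572256622518048
-0.135 -0.1348709799660144 -3.081926699353288 -1.6380167903440808
-0.12 -0.11975355112655249 -2.7015986621538097 0.24484027337711864
26.5167 [-0.472  0.566  0.643  2.131 -0.825  0.503  2.497]
-0.15 0.2 30 [-0.893  0.039  1.064  2.358 -0.621  0.316  2.421] [-1.01   0.043  1.194  2.36  -0.65   0.323 -0.686]
-0.15 0.12 30 [ 1.08   0.494 -1.11   2.324  1.442  0.302  0.496] [ 1.08   0.494 -1.11   2.324  1.442  0.302 -2.646]
-0.15 0.036 30 [ 1.169  1.079 -1.332  2.348  1.928  0.824  0.301] [ 0.832  0.627 -0.825  2.362  2.21   0.332  2.912]
-0.14 0.036 32 [ 1.168  1.109 -1.333  2.348  1.992  0.836  0.271] [ 0.868  0.671 -0.87   2.36   2.277  0.384  2.877]
-0.012 0.036 30 [ 0.74   0.801 -0.885  2.062  1.724  0.427  0.287] [-0.873  1.181  1.331  2.157  4.351  1.103  0.007]
```

View pics/crop6.png

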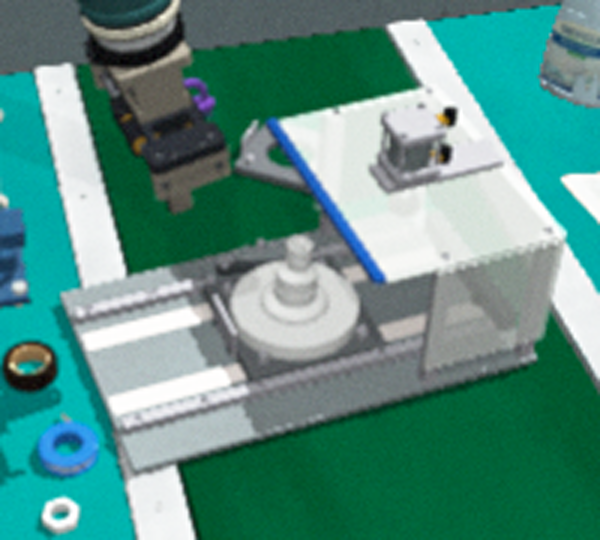

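The crop shows the loaded carrier part-way in. The head stands upright between the pins at (295,300), and the guard and bystanders are untouched. I'll swap to the elbow-right branch up high, for the leaned push.

```bash
python3 - <<'E'
from h import *
np.set_printoptions(precision=3,suppress=True)
L=np.radians
env.movel(st(-.2,0,.34),tool(L(5)),rate=.25); print(env.sense()["joint_positions"])
q=env.sense()["joint_positions"].copy(); q[[0,2,4]]*=-1; q[0]+=.2; q[6]=np.pi-q[6]
env.goto_joints(q); s=env.sense(); print(s["ee_pos"],s["joint_positions"]);print(s["tcp_rot"])
for x,z,l in((-.2,.25,20),(-.15,.14,30),(-.145,.036,30)): print(solver.inverse_kinematics(st(x,0,z),tool(L(l))))
print(s["t"])
E
```

```text
[-1.03  -0.115  1.048  1.965  0.095  1.151  1.692]
[ 0.414 -0.064  0.34 ] [ 1.229 -0.115 -1.047  1.965 -0.095  1.151  1.449]
[[ 0.94   0.081  0.331]
 [-0.329 -0.028  0.944]
 [ 0.086 -0.996  0.   ]]
[ 1.14  -0.007 -0.989  2.174 -0.172  0.642  1.979]
[ 0.918  0.319 -0.886  2.318  0.864  0.154  1.002]
[ 0.755  0.592 -0.738  2.355  2.297  0.288 -0.344]
30.9583
```

```bash
python3 - <<'E'
from h import *
np.set_printoptions(precision=3,suppress=True)
L=np.radians; T=tool(L(30))
def show(n): s=env.sense(); print(n,round(s["t"],2),(s["ee_pos"]-st(0,0,0))@ex,(s["ee_pos"]-st(0,0,0))@ey,s["ee_pos"][2],"F",s["wrist_force"]@ex,s["wrist_force"]@ey,s["wrist_force"][2],s["joint_positions"])
env.reach(st(-.2,0,.25),tool(L(20))); show("a")
try: env.goto_joints(np.array([1.08,.494,-1.11,2.324,1.442,.302,.496])); show("b")
except env.PlanningError as e: print(e)
env.movel(st(-.148,0,.10),T,rate=.12); show("c")
try: env.movel(st(-.145,0,.036),T,rate=.12); show("d")
except env.PlanningError as e: print(e)
E
```

```text
a 31.53 -0.19955114923645148 0.00032722476061540983 0.2505975447495478 F 0.6047304873429182 0.0878019666796303 0.12375272988013825 [ 1.139 -0.007 -0.989  2.173 -0.172  0.644  1.977]
b 32.97 -0.14937396441000445 -0.0004418677532712795 0.12059975814360847 F -0.4369484002898015 0.18470377058018464 -0.20323470889140977 [ 1.08   0.493 -1.11   2.323  1.441  0.303  0.496]
c 33.28 -0.1478426893723844 -4.628258921827752e-05 0.10027030376172683 F 0.6101446013672779 0.13860944988675136 -0.31757276200664347 [ 1.019  0.529 -1.046  2.331  1.625  0.305  0.324]
d 33.97 -0.14456496631880456 -0.00017279357113274155 0.03678181163042767 F 0.9096277447060247 -0.22617626625375023 -0.3748290093881288 [ 0.986  0.761 -1.033  2.344  2.016  0.48   0.041]
```

```bash
python3 - <<'E'
from h import *
np.set_printoptions(precision=3,suppress=True)
for x in(-.12,-.10,-.08,-.06,-.045,-.035,-.028,-.024,-.021,-.018,-.015,-.0125,-.0105):
    env.movel(st(x,0,.036),rate=.05); s=env.sense(); f=s["wrist_force"]; e=s["ee_pos"]-st(0,0,0)
    print(x,round(s["t"],2),np.array([e@ex,e@ey,e[2],f@ex,f@ey,f[2]]))
    if f@ex<-16: break
print(s["joint_positions"])
snap("side","side7.png"); snap("top","top7.png")
P=cloud("side",np.load('pics/side7.png.npy')); 
for n in("carrier","shower_head","pawl_nose"): print(n,[(np.round([(np.array(r["at"])-st(0,0,0))@ex,(np.array(r["at"])-st(0,0,0))@ey,r["at"][2]],4),round(r["score"],2)) for r in tip_of("side",n)][:3])
a=cv2.imread('pics/top7.png')[80:230,220:370]; b=cv2.imread('pics/side7.png')[100:250,230:380]
cv2.imwrite('pics/crop7.png',cv2.resize(np.hstack([a,b]),None,fx=2.6,fy=2.6,interpolation=2))
E
```

```text
-0.12 34.62 [-0.12   0.     0.036 -0.005  1.019  0.149]
-0.1 35.17 [-0.101 -0.     0.035 -3.497 -1.133 -0.357]
-0.08 35.72 [-0.08  -0.     0.036 -2.779 -0.845 -1.095]
-0.06 36.27 [-0.06   0.     0.036 -2.033 -1.625 -0.47 ]
-0.045 36.72 [-0.045  0.     0.036 -2.31  -1.387 -1.047]
-0.035 37.07 [-0.035  0.     0.036 -2.495 -0.371 -1.399]
-0.028 37.36 [-0.028  0.     0.036 -3.062 -1.074 -0.156]
-0.024 37.61 [-0.024  0.     0.036 -1.766 -0.476 -0.21 ]
-0.021 37.86 [-0.021  0.     0.036 -4.329  0.4    0.607]
-0.018 38.11 [-0.018  0.     0.036 -3.336 -0.204  1.171]
-0.015 38.36 [-0.015  0.     0.036 -2.001  0.01  -0.279]
-0.0125 38.61 [-0.012  0.     0.036 -2.69   0.096 -1.256]
-0.0105 38.86 [-0.01   0.     0.036 -1.697 -0.159 -0.832]
[ 0.755  0.817 -0.91   2.058  1.723  0.448  0.301]
carrier [(array([ 0.073, -0.001,  0.018]), 0.65), (array([0.079, 0.27 , 0.   ]), 0.48)]
shower_head [(array([ 0.07 , -0.004,  0.031]), 0.72)]
pawl_nose []
```

View pics/crop7.png

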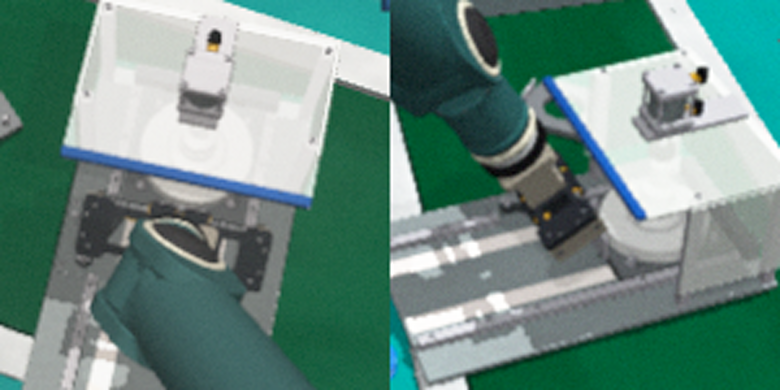

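The top crop shows the carrier and head under the guard, and the gripper (at (170,230)) is clear of the blue trim. The buffer force isn't felt yet, so I'll push on in small steps.

```bash
python3 - <<'E'
from h import *
np.set_printoptions(precision=3,suppress=True)
for x in np.arange(-.009,.0021,.0015):
    env.movel(st(x,0,.036),rate=.03); s=env.sense(); f=s["wrist_force"]; e=s["ee_pos"]-st(0,0,0)
    print(round(x,4),round(s["t"],2),np.array([e@ex,e@ey,e[2],f@ex,f@ey,f[2]]))
    if f@ex<-9: break
env.movel(st(x-.10,0,.036),rate=.12)
s=env.sense(); print(s["t"],s["wrist_force"],s["joint_positions"])
env.movel(st(x-.12,0,.16),rate=.2)
for c in("side","top"):
    snap(c,c+"8.png")
    for n in("carrier","shower_head","pawl_nose","push_face"): print(c,n,[(np.round([(np.array(r["at"])-st(0,0,0))@ex,(np.array(r["at"])-st(0,0,0))@ey,r["at"][2]],4),round(r["score"],2)) for r in tip_of(c,n)][:3])
a=cv2.imread('pics/top8.png')[80:230,220:370]; b=cv2.imread('pics/side8.png')[100:250,230:380]
cv2.imwrite('pics/crop8.png',cv2.resize(np.hstack([a,b]),None,fx=2.6,fy=2.6,interpolation=2))
E
```

```text
-0.009 39.36 [-0.009  0.     0.036 -4.479  0.145 -0.501]
-0.0075 39.61 [ -0.009   0.      0.036 -10.46    0.766   4.22 ]
40.5917 [ 0.044 -0.426 -0.166] [ 0.908  0.767 -0.986  2.266  1.947  0.459  0.092]
side carrier [(array([ 0.076, -0.001,  0.021]), 0.83), (array([ 0.079,  0.274, -0.001]), 0.55)]
side shower_head [(array([ 0.071, -0.002,  0.031]), 0.63)]
side pawl_nose [(array([-0.003,  0.06 ,  0.024]), 0.58)]
side push_face [(array([-0.001, -0.003,  0.044]), 0.78), (array([0.039, 0.309, 0.018]), 0.57)]
top carrier [(array([ 0.077,  0.273, -0.003]), 0.64)]
top shower_head [(array([ 0.081, -0.   ,  0.029]), 0.52)]
top pawl_nose [(array([-0.004,  0.063,  0.022]), 0.44)]
top push_face [(array([-0.003, -0.001,  0.042]), 0.84)]
```

View pics/crop8.png

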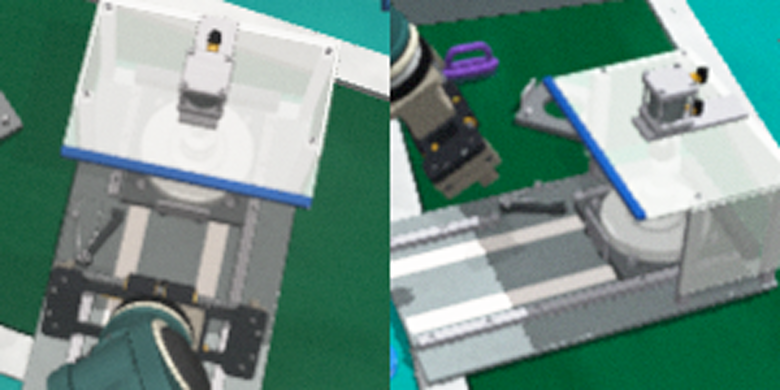

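The push reached the buffers (about 10 N), and the tool is now retracted. In the top crop the pawl runs from (80,260) to (122,208), its nose just behind the carrier. To check that it snapped in, I'll compare the pawl pixels with the first picture.

```bash
python3 - <<'E'
from h import *
p,_=snap("top","top9.png")
a=cv2.imread('pics/top1.png'); b=cv2.imread('pics/top9.png')
g=lambda i:cv2.cvtColor(i,cv2.COLOR_BGR2GRAY)[150:190,240:275]
A,B=g(a),g(b); print("pawl diff",np.abs(A.astype(int)-B).mean())
cx,cy=255-240,168-150
for n,i in(("t1",a),("t9",b)):
    G=g(i); v,u=np.nonzero(G<62); k=(abs(u-18)<13)
    print(n,k.sum(),u[k].mean(),v[k].mean(),np.degrees(np.arctan2(*cv2.fitLine(np.stack([u,v],1)[k].astype(np.float32),cv2.DIST_HUBER,0,.01,.01).ravel()[1::-1])))
cv2.imwrite('pics/crop9.png',cv2.resize(np.hstack([a[130:195,235:285],b[130:195,235:285]]),None,fx=8,fy=8,interpolation=2)[:, :800])
print(env.sense()["t"])
E
```

```text
pawl diff 15.705714285714286
t1 3 8.333333333333334 12.0 76.21206
t9 50 11.7 35.74 5.350117
42.175
```

View pics/crop9.png

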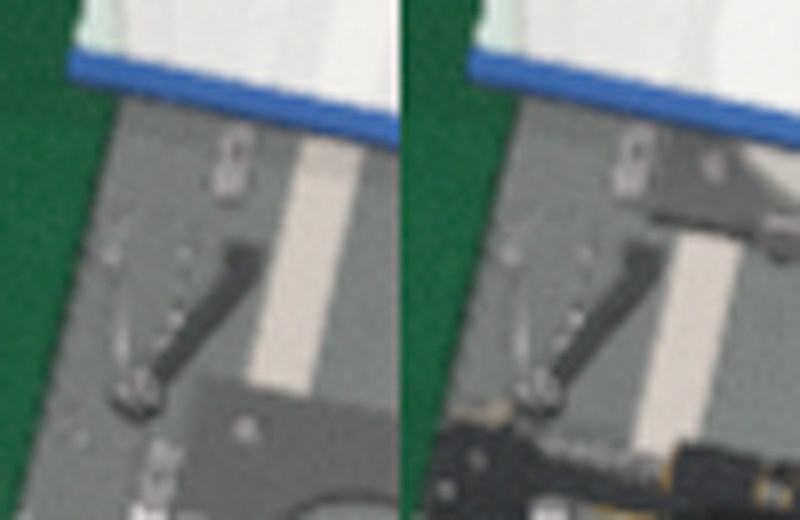

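The two crops show the pawl at the same angle before and after: pin (137,395) to tip (262,262) against (540,395) to (662,262). The carrier's rear edge now lies beyond its nose, so I'll hand in.

```bash
python3 - <<'E'
from h import *
snap("side","s10.png")
for n in("brush","ptfe_roll","spanner","shower_head"): print(n,[(np.round(r["at"],3).tolist(),round(r["score"],2)) for r in tip_of("side",n)][:2])
print(env.sense()["wrist_force"],env.sense()["t"]); workorder.finish_job()
E
```

```text
brush [([0.591, 0.354, 0.001], 0.66)]
ptfe_roll [([0.592, 0.353, 0.004], 0.71), ([0.389, -0.14, -0.002], 0.59)]
spanner [([0.367, 0.32, -0.002], 0.63)]
shower_head [([0.74, -0.024, 0.034], 0.76), ([0.592, 0.35, 0.004], 0.22)]
[0.00903894 0.089215   0.17472646] 42.425
the job is handed in; nothing more can be done
```

I loaded the shower head and pushed the carrier in behind the pawl. The job was handed in at about 42.4 s of the 64 s allowed, and no verdict was reported.

**What I did:**
- I gripped the head by its shoulder and set it flat between the four pins.
- I pushed the carrier in two stages: first with the tool leaned back 10°, then 30° to get in under the guard. I pushed until the buffers pushed back with about 10 N.
- I then backed the tool off; the wrist force read about zero at hand-in.

**Last checks:**
- **Pawl:** in the picture it stands at the same angle as at the start, and the carrier's rear edge is beyond its nose.
- **Carrier and head:** the side camera puts the carrier at station x of about 0.076 m and the head at about 0.071 m, at z of about 0.03. The head stands upright.
- **Bystanders:** the brush, spool and spanner are within a few millimetres of where they started.

**Disagreements:**
- **Positions:** the networks' positions differ by up to 10 mm. The top camera put the head at 0.081 m, and my station origin may be about 4 mm off.
- **Pawl pixel check:** my automatic comparison of the pawl's pixels was inconclusive because the gripper and shadows were in the crop. I confirmed the pawl by eye.
- **Spool:** the network's best-scoring spool hit in the last picture was actually the brush; its second hit was the spool, in place.

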